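# Open a drive test jig whose gate may be caught, and hold the gate up

## Robot

A 7-joint arm with a two-finger parallel gripper is mounted at the origin on the work surface. World frame = base frame: x ahead of the robot, y to its left, z up, the work surface at z = 0. Lengths are in m, angles in rad, forces in N, time in s.
With the tool pointing down it reaches from about 0.425 to 0.925 m from the base axis. Payload 6.8 kg.
Tool frame: the origin (TCP) lies at the very end of the fingers, on their centre line; the grasp point (between the pads) lies 19 mm behind it; z points along the fingers, y is the line along which they close (so a half turn about z gives the same grasp; the last joint's range is limited). The gripper opens to 85 mm and grips with 20 to 120 N. Pads are 22 mm wide; open, the fingers measure 114 mm over their backs; the gripper's body (76 mm by 85 mm) begins 54 mm behind the grasp point. The pads swing forward as they close: fully open they stand 13 mm farther back than shut.
Start: joints at [1.15, 0.477, 0.022, 1.555, -0.011, 1.109, -0.083], TCP at [0.208, -0.642, 0.197] pointing down, gripper open.
Joint ranges: [-2.96, 2.96], [-0.34, 2.1], [-1.41, 1.46], [0.24, 2.44], [-1.37, 4.51], [0.17, 1.92], [-2.96, 2.96]. Speed limits (rad/s): [2.39, 2.39, 3.14, 3.14, 3.14, 3.14, 3.14].

## Interface

Orientations are given as a unit quaternion [w, x, y, z].
In Python, from station import * gives the robot as it stands.
- The arm moves only by the tool jog_arm, never from a script. Its argument "moves" is one flat list of numbers, 7 for each row, row after row: the shift along the tool's x, y, z normalised to -1 to 1, where 1 is 20 mm, then the turn, a rotation vector about the tool's x, y, z normalised to -1 to 1, where 1 is 4 degrees, then the opening, from 0 (shut) to 1 (fully open). In form: [x, y, z, rx, ry, rz, claw, x, y, z, rx, ry, rz, claw, ...]. A call has exactly 8 rows; each row shifts and turns the commanded pose from where the row before left it, along the tool's axes as they then stand; what a row does not reach is not made up. A row lasts 1/12 s, in which the tool goes at most 41.7 mm and 7.16 degrees, less where a joint would pass 70% of its speed; a pose out of reach is approached as far as the arm can. A call with a number of a shift or a turn outside -1 to 1 is refused whole. A call with a gripper value outside its range is refused whole. The fingers move at their own pace and stop on an object; "grip_force" is the grip in N (left out, the last holds). Time passes only in rows, so rows that do not move let the fingers close, or fill a call up. It gives the time, the measured TCP pose, the force, the opening and the grip force at its end, in the units of the state.
- get_obs(): the state, without advancing time (a new reading comes with each control period).
- read_camera(name): name is "side" or "top"; returns a dict with "color" (480x640x3 uint8, blue, green, red), "fx", "fy", "cx", "cy" (pixels), "k1" (the pictures are not rectified: a ray, as slopes to the right and down, at radius r is drawn at 1 + k1 r^2 times it, then the intrinsics apply), "rvec" (rotation vector, rad) and "tvec" (3), from world to camera coordinates, as OpenCV has them. Camera axes: x right, y down, z forward; pixel columns grow to the right and rows downward; lengths in m; the calibration is good to about 2 mm. A picture is of the moment at which its call begins. There is no depth.
- hand_in(): hands the job in; it is judged then, once.
The state is a dict: "t": time; "q": joint angles; "joint_vel": joint speeds; "joint_torque": joint torques, N m; "eef_pos": TCP position; "tool_rot": TCP orientation; "contact_force": force on the tool from outside, world axes, zero at the start; "torque": the same for the moment, N m; "gripper_width": opening from 0.0 (shut) to 1.0 (fully open); "grasp_force": force on a finger pad.
Only numpy, scipy, OpenCV 4.12 (cv2) and the standard library are available. Lean on these libraries where they do the work, as an engineer would, in place of code of your own. Each camera call takes 0.05 s, during which the arm holds its last target. There are 200 camera calls.

## Task

Open the test jig for a colleague who will take the disk out: first tug the clear gate up by its black handle, before moving the red thumb knob, to learn whether the latch has caught; if it has, do not force it but draw the knob back to free it. Lift the gate to at least 45 degrees and finish while still holding it there in the gripper, steady, because it falls shut by itself; never let it drop, leave the disk lying in the jig and leave everything else on the bench where it is.

Things in the scene. Friction and masses are not known exactly. Their poses are not given: they have to be found in the camera images.
- jig: the drive test jig, fixed: dark grey box 210 mm deep (x) by 320 mm wide (y), top plate at z 75 mm; origin at the centre of its underside, own -x is its front (to the robot), +y its left. A disk lies in a recess in its middle under a clear hinged gate
- gate (a joint): angle of the clear gate about its rear hinge, rad: 0 = down, grows as the front is lifted, stop at 1.31. Aluminium frame 190 mm deep, 210 wide, 14 thick, 0.4 to 0.63 kg; no stay: it falls shut when let go. Caught by the bolt it lifts only by its slack, 3 mm (0.017 rad) at the handle, then stops hard (over 45 N there is forcing it); free, it lifts with 2 to 4 N at the handle
- gate_handle (a point): centre of the gate's handle, on the bar's axis: black round bar 12 mm thick along the jig's y, 80 mm between its posts, over the gate's front rail with 29 mm free under it. Gate down: 129 mm above the bench; 180 mm in front of the hinge, 42 mm above it. The bar may turn between the pads: a vertical grip can stay vertical up to about 60 degrees of gate angle
- gate_hinge (a point): middle of the gate's hinge axis, at the jig's rear, 90 mm behind its centre, 87 mm above the bench; the axis runs along the jig's y
- latch (a point): centre of the top of the steel latch housing, 32 (x) by 50 (y) mm, top 100 mm above the bench, at the jig's front right corner beside the gate's front rail. The bolt is hidden inside housing and rail and is sticky: it may or may not have sprung into the gate, and the knob has slack, so looks and knob position do not tell, only a tug at the gate
- thumb (a joint): how far the red thumb knob on the latch is drawn back, m: 0 = forward (towards the gate), 0.020 = right back at its stop (away from the gate, the jig's own -y). Takes about 2 to 4 N, stays where it is put, starts 0 to 5 mm back. At its stop it has pulled the bolt clear of the gate, and the bolt stays out
- thumb_knob (a point): centre of the top of the red thumb knob: upright tab 16 mm (jig x) by 12 mm (jig y), standing 27 mm above the latch housing, its top 127 mm above the bench; 122 mm to the right of the handle's centre when fully forward
- drive: the disk under test, 101 (x) x 147 (y) x 26 mm, 0.55 kg, green circuit side up, loose in the jig's recess under the gate; origin at the centre of its underside. Leave it lying there
- spare_drive: bystander: another 3.5 inch disk of the same kind lying on the mat to the jig's left; origin under its centre
- screwdriver: bystander: blue-handled screwdriver, 160 mm, lying to the jig's right
- tweezers: bystander: black tweezers, 130 mm, lying to the jig's right
- solder_reel: bystander: small solder reel standing on end, 54 mm across, 40 mm high, in front of the jig on its left
- parts_box: bystander: small open parts box 75 x 55 x 24 mm, left of the jig
- spudger: bystander: black and yellow pry tool, 180 mm long, 6 mm high, lying in front of the jig on its right

How it is judged:
By the outcome, as a careful person would: the job done as asked, in the order asked, and still so for the second after the job is handed in, while the arm keeps its last pose, push and grip.
It also fails if it takes over 58 s, if anything falls off the work surface, if the arm or the gripper's body presses on something with over 40 N, if the wrist force passes 120 N, or if a joint passes its speed limit or range.

## Working session

There is one attempt and no reset: what is moved stays moved. The work goes in short steps, Python scripts to look and compute and a tool call to move; the robot and the scene stay as the last step left them, time stands still between calls to the robot, and variables do not carry over. Pictures are saved under pics/ and viewed, at most 10 in all, crops included, and the job is handed in when it is done.

Besides the shell and the picture viewer there is one more tool, called after "Emit:" as name(argument=value, ...), one argument or row to a line, values as JSON. jog_arm: Moves the arm, as the interface text tells. Scaled input: -1 to 1 covers 20 mm each way for a shift and 4 degrees each way for a turn. Its arguments: {"type":"object","properties":{"moves":{"type":"array"},"grip_force":{"type":"number"}},"required":["moves"]}

```bash
mkdir -p pics; ls; python3 - <<'E'
from station import *
import cv2
for n in("top","side"):
    c=read_camera(n); cv2.imwrite(f"pics/{n}0.png",c["color"]); print({k:v for k,v in c.items() if k!="color"})
print(get_obs())
E
```

```text
pics
{'fx': 472.2543212169468, 'fy': 472.2543212169468, 'cx': 320.8963757937969, 'cy': 238.14297775280957, 'k1': -0.08267407104283775, 'rvec': array([ 2.11549555, -2.12812045,  0.15928641]), 'tvec': array([0.0975967 , 0.57325758, 1.11527886])}
{'fx': 443.82221739853605, 'fy': 443.82221739853605, 'cx': 324.37878441389176, 'cy': 239.00749955403052, 'k1': -0.0742168214609917, 'rvec': array([ 2.26912919, -0.07256363,  0.01159276]), 'tvec': array([-0.55433439,  0.16811723,  0.85352666])}
{'t': 0.1, 'q': array([ 1.14990452,  0.47777148,  0.02234967,  1.55636556, -0.01149845,
        1.10929884, -0.08309348]), 'joint_vel': array([ 0.00014562, -0.00074731,  0.00039995, -0.0022697 ,  0.0003695 ,
        0.00199896, -0.0005999 ]), 'joint_torque': array([ 4.52857377e-03, -5.97758460e+01,  1.61365494e+00, -2.81952274e+01,
        1.28700395e-02,  4.98922658e-03,  3.33005653e-05]), 'eef_pos': array([ 0.20750239, -0.64168057,  0.19618141]), 'tool_rot': array([-8.34264109e-04,  9.87793080e-01,  1.55769367e-01, -1.98060472e-04]), 'contact_force': array([-0.73353449, -0.91737146, -0.18134268]), 'torque': array([-0.04087565, -0.00572564,  0.02298081]), 'grasp_force': 0.0, 'gripper_width': 1.001920544497878}
```

View pics/top0.png

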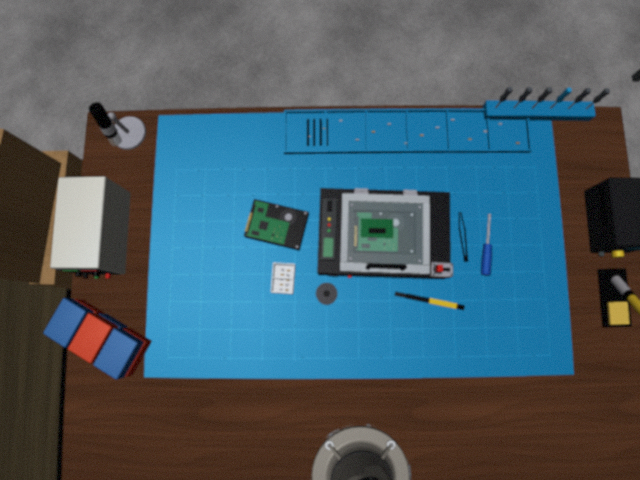

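View pics/side0.png

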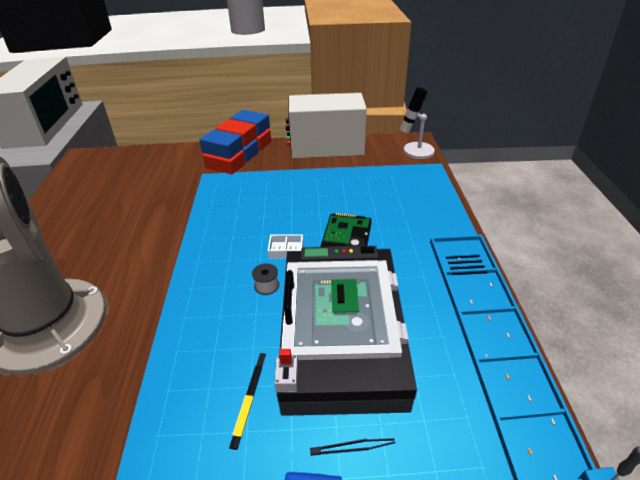

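The top view shows the jig at about (385,232), the handle bar at (366–406,266) and the red knob at (440,268). In the side view the handle is at (289,296) and the knob at (286,356). I'll enlarge both.

```bash
python3 - <<'E'
import cv2,numpy as np
a=cv2.imread("pics/top0.png")[180:290,310:460]; b=cv2.imread("pics/side0.png")[235:405,250:420]
a=cv2.resize(a,(750,550),interpolation=cv2.INTER_CUBIC);cv2.imwrite("pics/topc.png",a)
b=cv2.resize(b,(595,595),interpolation=cv2.INTER_CUBIC);cv2.imwrite("pics/sidec.png",b)
E
```

```text
(no output)
```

View pics/topc.png

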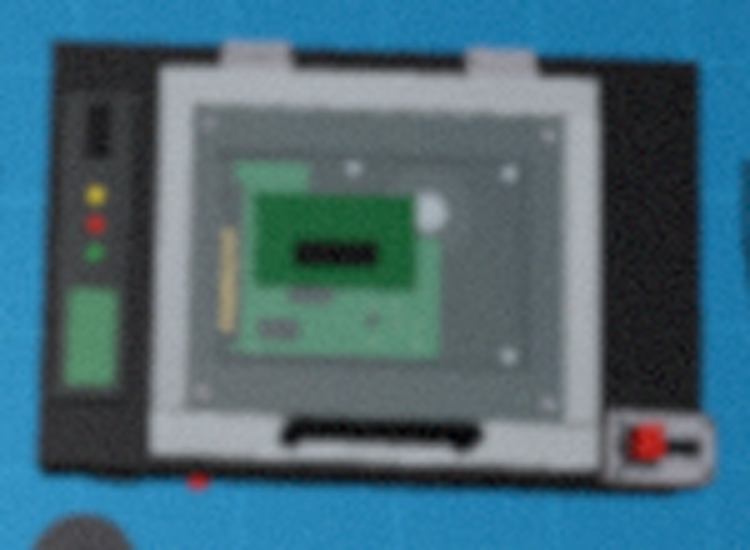

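View pics/sidec.png

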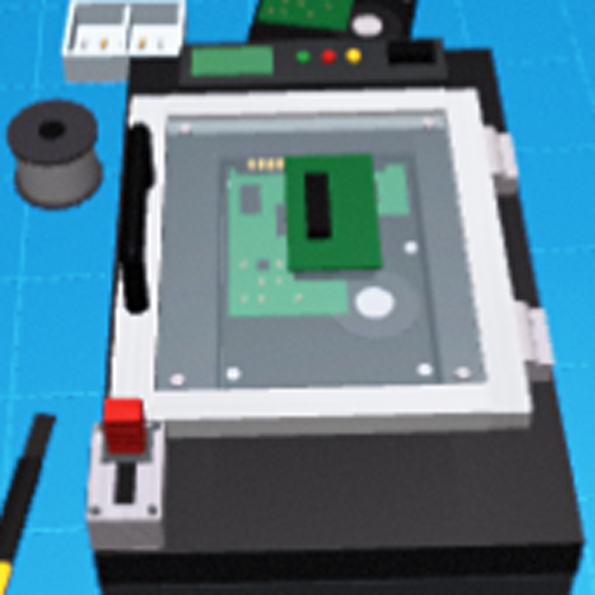

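The bar axis shows at top-crop (285–478,~433) and side-crop (136,215). The knob top is at top-crop (648,440) and side-crop (123,408). I'll locate these in 3D next.

```bash
cat > h.py <<'E'
import cv2,numpy as np
from station import *
C={n:read_camera(n) for n in("top","side")}
def ray(n,u,v):
    c=C[n];K=np.array([[c["fx"],0,c["cx"]],[0,c["fy"],c["cy"]],[0,0,1]])
    d=cv2.undistortPoints(np.array([[[u,v]]],float),K,np.array([c["k1"],0,0,0.]))[0,0]
    R=cv2.Rodrigues(c["rvec"])[0]
    return -R.T@c["tvec"],R.T@np.r_[d,1]
def atz(n,u,v,z):
    o,d=ray(n,u,v);return o+d*(z-o[2])/d[2]
def tc(x,y):return 310+(x+.5)/5-.5,180+(y+.5)/5-.5
def sc(x,y):return 250+(x+.5)/3.5-.5,235+(y+.5)/3.5-.5
def tri(p,q):
    (a,d),(b,e)=ray("top",*p),ray("side",*q)
    s=np.linalg.lstsq(np.c_[d,-e],b-a,rcond=None)[0]
    return (a+d*s[0]+b+e*s[1])/2,np.linalg.norm(a+d*s[0]-b-e*s[1])
E
python3 - <<'E'
from h import *
np.set_printoptions(precision=4,suppress=True)
for nm,p in dict(hL=(285,432),hR=(478,436),hC=(381,433)).items(): print(nm,atz("top",*tc(*p),.129))
for nm,p in dict(hF=(140,130),hN=(135,305),hC=(136,217)).items(): print("side",nm,atz("side",*sc(*p),.129))
print("tri",tri(tc(381,433),sc(136,217)))
print("knob",atz("top",*tc(650,440),.127),atz("side",*sc(124,408),.127),tri(tc(650,440),sc(124,408)))
for nm,p in dict(FL=(42,470),BL=(55,45),BR=(697,65)).items(): print(nm,atz("top",*tc(*p),.075))
for nm,p in dict(gFL=(150,457),gFR=(604,470),gBL=(160,67),gBR=(600,76)).items(): print(nm,atz("top",*tc(*p),.094))
print(get_obs()["eef_pos"])
E
```

```text
hL [ 0.4951 -0.0112  0.129 ]
hR [ 0.4926 -0.0989  0.129 ]
hC [ 0.4943 -0.0548  0.129 ]
side hF [ 0.4957 -0.0183  0.129 ]
side hN [ 0.4937 -0.1296  0.129 ]
side hC [ 0.494  -0.0768  0.129 ]
tri (array([ 0.4945, -0.0575,  0.1087]), np.float64(0.004158715614917336))
knob [ 0.4903 -0.1777  0.127 ] [ 0.4892 -0.183   0.127 ] (array([ 0.4898, -0.1791,  0.122 ]), np.float64(0.00208291524609433))
FL [0.4838 0.1009 0.075 ]
BL [0.6934 0.0939 0.075 ]
BR [ 0.6807 -0.2218  0.075 ]
gFL [0.4877 0.0497 0.094 ]
gFR [ 0.4799 -0.1631  0.094 ]
gBL [0.6765 0.0428 0.094 ]
gBR [ 0.6703 -0.1695  0.094 ]
[ 0.2076 -0.6419  0.1965]
```

The handle measured by the top camera is at (0.4945, −0.055), and the jig yaw is about −2°. The knob came out at (0.490, −0.178), which fits the stated 122 mm offset. I'll turn the tool +70° in world yaw so the fingers close across the bar, then travel to it.

Emit:
jog_arm(
  moves=[0,0,0,0,0,-1,1,0,0,0,0,0,-1,1,0,0,0,0,0,-1,1,0,0,0,0,0,-1,1,0,0,0,0,0,-1,1,0,0,0,0,0,-1,1,0,0,0,0,0,-1,1,0,0,0,0,0,-1,1],
  grip_force=25,
)

```text
t: 0.87
eef_pos: [0.2076, -0.6421, 0.1968]
tool_rot: [-0.0, 0.906, 0.424, -0.0]
contact_force: [0.3, 0.2, 0.4]
gripper_width: 0.999
grasp_force: 0.0
```

Emit:
jog_arm(
  moves=[0,0,0,0,0,-1,1,0,0,0,0,0,-1,1,0,0,0,0,0,-1,1,0,0,0,0,0,-1,1,0,0,0,0,0,-1,1,0,0,0,0,0,-1,1,0,0,0,0,0,-1,1,0,0,0,0,0,-1,1],
)

```text
t: 1.53
eef_pos: [0.2076, -0.6421, 0.1968]
tool_rot: [-0.0, 0.754, 0.657, 0.0]
contact_force: [0.2, 0.6, 0.6]
gripper_width: 1.0
grasp_force: 0.0
```

Emit:
jog_arm(
  moves=[0,0,0,0,0,-1,1,0,0,0,0,0,-0.5,1,0,0,0,0,0,0,1,0,0,0,0,0,0,1,1,0.5,0,0,0,0,1,1,0.5,0,0,0,0,1,1,0.5,0,0,0,0,1,1,0.5,0,0,0,0,1],
)

```text
t: 2.2
eef_pos: [0.251, -0.5628, 0.197]
tool_rot: [-0.0, 0.72, 0.694, 0.0]
contact_force: [0.2, 0.0, 0.1]
gripper_width: 1.0
grasp_force: 0.0
```

Emit:
jog_arm(
  moves=[1,0.43,0,0,0,0,1,1,0.43,0,0,0,0,1,1,0.43,0,0,0,0,1,1,0.43,0,0,0,0,1,1,0.43,0,0,0,0,1,1,0.43,0,0,0,0,1,1,0.43,0,0,0,0,1,1,0.43,0,0,0,0,1],
)

```text
t: 2.87
eef_pos: [0.3255, -0.4054, 0.1972]
tool_rot: [0.0, 0.72, 0.694, -0.0]
contact_force: [0.4, 0.3, -0.6]
gripper_width: 1.004
grasp_force: 0.0
```

Emit:
jog_arm(
  moves=[1,0.43,0,0,0,0,1,1,0.43,0,0,0,0,1,1,0.43,0,0,0,0,1,1,0.43,0,0,0,0,1,1,0.43,0,0,0,0,1,1,0.43,0,0,0,0,1,1,0.43,0,0,0,0,1,1,0.43,0,0,0,0,1],
)

```text
t: 3.53
eef_pos: [0.4001, -0.248, 0.1973]
tool_rot: [0.0, 0.72, 0.694, -0.0]
contact_force: [0.3, -0.1, 0.2]
gripper_width: 1.003
grasp_force: 0.0
```

Emit:
jog_arm(
  moves=[1,0.43,0,0,0,0,1,1,0.43,0,0,0,0,1,1,0.43,0,0,0,0,1,1,0.43,0,0,0,0,1,1,0.43,0,0,0,0,1,1,0.43,0,0,0,0,1,1,0.43,0,0,0,0,1,0,0,0,0,0,0,1],
)

```text
t: 4.2
eef_pos: [0.4669, -0.1067, 0.1976]
tool_rot: [0.0, 0.718, 0.696, 0.001]
contact_force: [0.1, 1.0, -0.2]
gripper_width: 0.997
grasp_force: 0.0
```

Emit:
jog_arm(
  moves=[0.88,0.43,0,0,0,0,1,0.88,0.43,0,0,0,0,1,0.88,0.43,0,0,0,0,1,0,0,0,0,0,0,1,0,0,0.8,0,0,0,1,0,0,0.8,0,0,0,1,0,0,0.4,0,0,0,1,0,0,0,0,0,0,1],
)

```text
t: 4.87
eef_pos: [0.491, -0.0601, 0.1554]
tool_rot: [-0.001, 0.72, 0.694, -0.001]
contact_force: [-0.1, 0.2, -0.3]
gripper_width: 1.0
grasp_force: 0.0
```

```bash
python3 - <<'E'
from h import *
b=C["side"]["color"][210:380,220:400]
cv2.imwrite("pics/s2.png",cv2.resize(b,(630,595),interpolation=cv2.INTER_CUBIC))
E
```

```text
(no output)
```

View pics/s2.png

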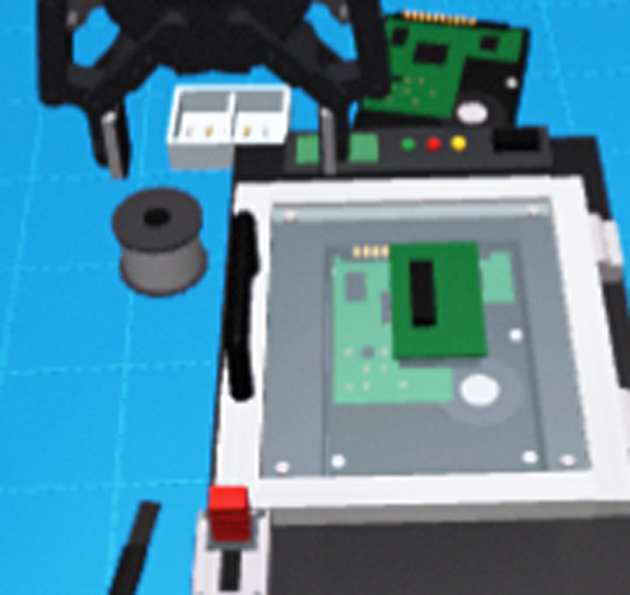

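The fingertips at (118,175) and (330,172) straddle the bar line, which runs around x=238 and y=215–400 and is unobstructed. I'll go down and close.

Emit:
jog_arm(
  moves=[0.1,0.1,0.5,0,0,0,1,0.1,0.1,0.6,0,0,0,1,0,0,0.6,0,0,0,1,0,0,0.4,0,0,0,1,0,0,0.1,0,0,0,1,0,0,0,0,0,0,1,0,0,0,0,0,0,1,0,0,0,0,0,0,1],
)

```text
t: 5.63
eef_pos: [0.4972, -0.0556, 0.1135]
tool_rot: [0.0, 0.72, 0.694, 0.0]
contact_force: [0.3, -0.4, -0.5]
gripper_width: 0.994
grasp_force: 0.0
```

Emit:
jog_arm(
  moves=[0,-0.13,0.17,0,0,0,1,0,0,0,0,0,0,0,0,0,0,0,0,0,0,0,0,0,0,0,0,0,0,0,0,0,0,0,0,0,0,0,0,0,0,0,0,0,0,0,0,0,0,0,0,0,0,0,0,0],
  grip_force=25,
)

```text
t: 6.3
eef_pos: [0.4943, -0.0555, 0.1097]
tool_rot: [0.0, 0.72, 0.694, 0.0]
contact_force: [-0.5, 1.1, 0.2]
gripper_width: 0.009
grasp_force: 0.0
```

```bash
python3 - <<'E'
from h import *
print(get_obs()["gripper_width"],get_obs()["grasp_force"],get_obs()["eef_pos"])
b=C["side"]["color"][210:380,220:400]
b=cv2.resize(b,(400,378),interpolation=cv2.INTER_CUBIC)
a=cv2.resize(C["top"]["color"][180:290,310:410],(344,378),interpolation=cv2.INTER_CUBIC)
cv2.imwrite("pics/s3.png",np.hstack([b,a]))
E
```

```text
0.00023403450935177288 0.0 [ 0.49422253 -0.05545855  0.1097071 ]
```

View pics/s3.png

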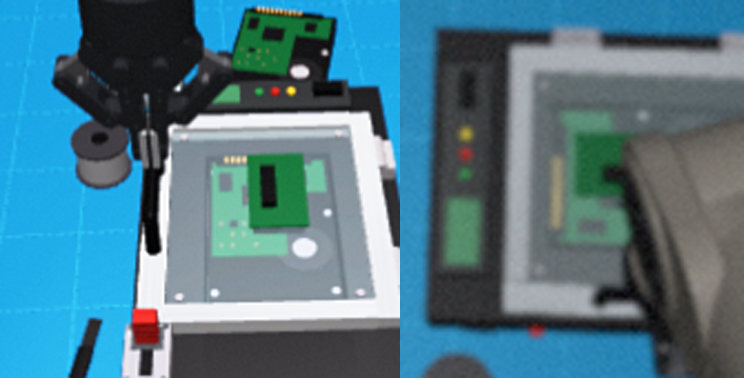

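The fingers shut at about (153,165) with nothing between the pads, close to the far end of the bar (150,135)–(152,250). I'll check this by reprojection.

```bash
python3 - <<'E'
from h import *
np.set_printoptions(precision=1,suppress=True)
def pr(n,P):
    c=C[n];K=np.array([[c["fx"],0,c["cx"]],[0,c["fy"],c["cy"]],[0,0,1]])
    return cv2.projectPoints(np.array([P],float),c["rvec"],c["tvec"],K,np.array([c["k1"],0,0,0.]))[0][0,0]
print("tcp",pr("side",(.494,-.0555,.110)),pr("side",(.494,-.0555,.129)))
for y in(-.015,-.055,-.095):
  for z in (.094,.129): print(y,z,pr("side",(.494,y,z)),pr("top",(.494,y,z)))
for n in C: print(n,{k:v for k,v in C[n].items() if k!="color"})
E
```

```text
tcp [289.3 295. ] [288.6 287.3]
-0.015 0.094 [290.  284.5] [367.1 268.1]
-0.015 0.129 [288.7 270.5] [368.3 266.5]
-0.055 0.094 [290.  301.1] [384.2 268. ]
-0.055 0.129 [288.6 287.1] [385.9 266.3]
-0.095 0.094 [289.9 319. ] [401.2 267.9]
-0.095 0.129 [288.5 305. ] [403.5 266.2]
top {'fx': 472.2543212169468, 'fy': 472.2543212169468, 'cx': 320.8963757937969, 'cy': 238.14297775280957, 'k1': -0.08267407104283775, 'rvec': array([ 2.1, -2.1,  0.2]), 'tvec': array([0.1, 0.6, 1.1])}
side {'fx': 443.82221739853605, 'fy': 443.82221739853605, 'cx': 324.37878441389176, 'cy': 239.00749955403052, 'k1': -0.0742168214609917, 'rvec': array([ 2.3, -0.1,  0. ]), 'tvec': array([-0.6,  0.2,  0.9])}
```

```bash
python3 - <<'E'
from h import *
def pr(n,P):
    c=C[n];K=np.array([[c["fx"],0,c["cx"]],[0,c["fy"],c["cy"]],[0,0,1]])
    return cv2.projectPoints(np.array([P],float),c["rvec"],c["tvec"],K,np.array([c["k1"],0,0,0.]))[0][0,0]
s=9;x0,y0=255,235
b=cv2.resize(C["side"]["color"][y0:y0+65,x0:x0+70],None,fx=s,fy=s,interpolation=cv2.INTER_CUBIC)
for P,col in(((.494,-.0665,.11),(255,0,255)),((.494,-.0665,.137),(0,255,255))):
    u=pr("side",P);q=((u-[x0,y0])*s+s/2).astype(int);cv2.circle(b,tuple(map(int,q)),5,col,2);print(u)
cv2.imwrite("pics/s4.png",b)
E
```

```text
[289.322344   299.79823585]
[288.2097095  288.74355331]
```

View pics/s4.png

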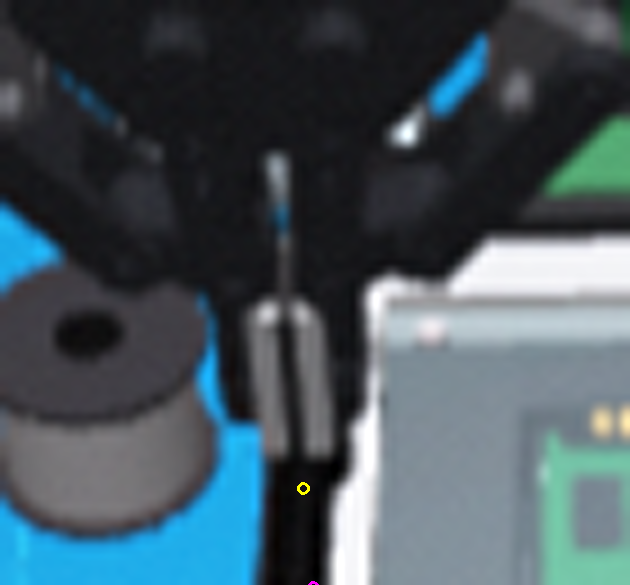

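```bash
python3 - <<'E'
from h import *
np.set_printoptions(precision=3,suppress=True)
c=C["side"];R=cv2.Rodrigues(c["rvec"])[0];print("cam",-R.T@c["tvec"])
def pr(n,P):
    c=C[n];K=np.array([[c["fx"],0,c["cx"]],[0,c["fy"],c["cy"]],[0,0,1]])
    return cv2.projectPoints(np.array([P],float),c["rvec"],c["tvec"],K,np.array([c["k1"],0,0,0.]))[0][0,0]
for y,z in((-.067,.168),(-.03,.168),(-.067,.208)):
    a,b=pr("side",(.4945-.0425,y,z)),pr("side",(.4945+.0425,y,z));print(y,z,a,b,b[0]-a[0])
print("base",pr("top",(0,0,0)),pr("side",(0,0,0)), pr("top",(0,0,.1)))
print("gripper body left edge top", [pr("top",(.494,-.0555+.04,z)) for z in (.18,.25)])
E
```

```text
cam [ 0.534 -0.576  0.669]
-0.067 0.168 [260.641 276.895] [313.673 274.231] 53.03231072828402
-0.03 0.168 [261.806 261.177] [312.827 258.649] 51.02125321089767
-0.067 0.208 [257.804 258.492] [312.852 255.772] 55.047150726212976
base [361.294 475.428] [ 45.986 323.438] [364.067 489.896]
gripper body left edge top [array([370.33 , 263.843]), array([373.135, 259.79 ])]
```

The side view shows the finger pads really end about 35 mm higher than eef_pos says. The pads end at (288,285), where z≈0.145, and the 56 px pad spacing agrees. They therefore shut above the bar. I'll open, lower 22 mm (clear of the rail even if eef_pos is right) and close gently.

Emit:
jog_arm(
  moves=[0,0,-0.1,0,0,0,1,0,0,0,0,0,0,1,0,0,0,0,0,0,1,0,0,0,0,0,0,1,0,0,0,0,0,0,1,0,0,0,0,0,0,1,0,0,0,0,0,0,1,0,0,0,0,0,0,1],
  grip_force=20,
)

```text
t: 7.37
eef_pos: [0.4942, -0.0555, 0.1117]
tool_rot: [0.0, 0.72, 0.694, -0.0]
contact_force: [0.3, -0.6, 0.1]
gripper_width: 1.001
grasp_force: 0.0
```

Emit:
jog_arm(
  moves=[0,0,0.2,0,0,0,1,0,0,0.2,0,0,0,1,0,0,0.2,0,0,0,1,0,0,0.2,0,0,0,1,0,0,0.2,0,0,0,1,0,0,0.2,0,0,0,1,0,0,0,0,0,0,1,0,0,0,0,0,0,1],
)

```text
t: 8.03
eef_pos: [0.494, -0.0554, 0.0874]
tool_rot: [-0.0, 0.72, 0.694, -0.0]
contact_force: [-0.2, -0.6, 0.1]
gripper_width: 1.004
grasp_force: 0.0
```

```bash
python3 - <<'E'
from h import *
print(get_obs()["eef_pos"],get_obs()["contact_force"])
s=6;x0,y0=235,235
b=cv2.resize(C["side"]["color"][y0:y0+85,x0:x0+110],None,fx=s,fy=s,interpolation=cv2.INTER_CUBIC)
cv2.imwrite("pics/s5.png",b)
E
```

```text
[ 0.4943485  -0.05540268  0.08779841] [ 0.62548021 -0.07104116  0.25973836]
```

View pics/s5.png

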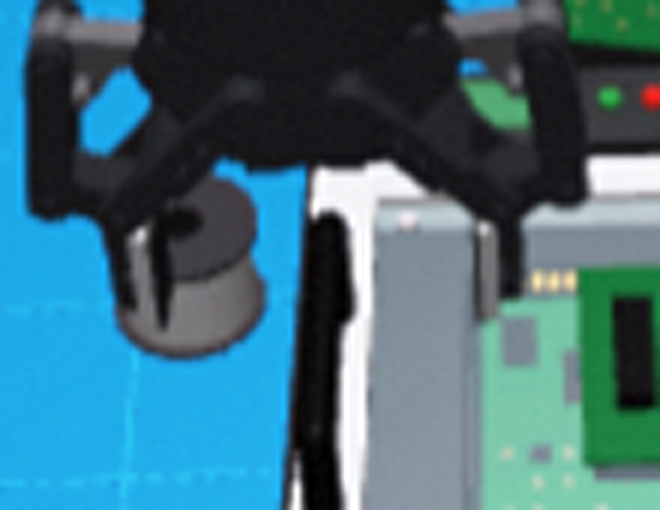

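The open pad tips at (262,289) and (316,288) straddle the bar at u≈289, so their true z is about 0.136. I'll close.

Emit:
jog_arm(
  moves=[0,0,0,0,0,0,0,0,0,0,0,0,0,0,0,0,0,0,0,0,0,0,0,0,0,0,0,0,0,0,0,0,0,0,0,0,0,0,0,0,0,0,0,0,0,0,0,0,0,0,0,0,0,0,0,0],
  grip_force=20,
)

```text
t: 8.8
eef_pos: [0.494, -0.0555, 0.0878]
tool_rot: [-0.0, 0.72, 0.694, -0.0]
contact_force: [-2.0, 0.4, 3.4]
gripper_width: 0.126
grasp_force: 20.4
```

The width of 10.7 mm and the upward force mean the pads only pinch the upper half of the bar, with the tip at about 0.132. I'll open, go 19 mm lower and regrip.

Emit:
jog_arm(
  moves=[0,0,0,0,0,0,1,0,0,0,0,0,0,1,0,0,0,0,0,0,1,0,0,0,0,0,0,1,0,0,0.2,0,0,0,1,0,0,0.2,0,0,0,1,0,0,0.2,0,0,0,1,0,0,0.2,0,0,0,1],
)

```text
t: 9.47
eef_pos: [0.494, -0.0555, 0.0711]
tool_rot: [-0.0, 0.72, 0.694, -0.0]
contact_force: [0.8, -0.1, 0.5]
gripper_width: 1.002
grasp_force: 0.0
```

Emit:
jog_arm(
  moves=[0,0,0.15,0,0,0,1,0,0,0,0,0,0,0,0,0,0,0,0,0,0,0,0,0,0,0,0,0,0,0,0,0,0,0,0,0,0,0,0,0,0,0,0,0,0,0,0,0,0,0,0,0,0,0,0,0],
  grip_force=25,
)

```text
t: 10.13
eef_pos: [0.494, -0.0555, 0.0689]
tool_rot: [-0.0, 0.72, 0.694, -0.0]
contact_force: [-1.3, -0.0, 3.2]
gripper_width: 0.129
grasp_force: 24.3
```

Now for the tug, in small steps with a light grip.

Emit:
jog_arm(
  moves=[0,0,-0.05,0,0,0,0,0,0,-0.05,0,0,0,0,0,0,-0.05,0,0,0,0,0,0,0,0,0,0,0,0,0,0,0,0,0,0,0,0,0,0,0,0,0,0,0,0,0,0,0,0,0,0,0,0,0,0,0],
)

```text
t: 10.8
eef_pos: [0.4946, -0.0555, 0.0717]
tool_rot: [0.0, 0.72, 0.694, 0.0]
contact_force: [3.7, -0.1, -4.7]
gripper_width: 0.125
grasp_force: 24.4
```

Emit:
jog_arm(
  moves=[0,0,-0.05,0,0,0,0,0,0,-0.05,0,0,0,0,0,0,0,0,0,0,0,0,0,0,0,0,0,0,0,0,0,0,0,0,0,0,0,0,0,0,0,0,0,0,0,0,0,0,0,0,0,0,0,0,0,0],
)

```text
t: 11.47
eef_pos: [0.4952, -0.0555, 0.074]
tool_rot: [0.001, 0.72, 0.694, 0.001]
contact_force: [5.2, 0.9, -5.8]
gripper_width: 0.132
grasp_force: 24.4
```

Emit:
jog_arm(
  moves=[0,0,-0.05,0,0,0,0,0,0,-0.05,0,0,0,0,0,0,-0.05,0,0,0,0,0,0,0,0,0,0,0,0,0,0,0,0,0,0,0,0,0,0,0,0,0,0,0,0,0,0,0,0,0,0,0,0,0,0,0],
)

```text
t: 12.13
eef_pos: [0.4961, -0.0556, 0.0772]
tool_rot: [0.001, 0.72, 0.694, 0.001]
contact_force: [7.7, -0.9, -6.8]
gripper_width: 0.128
grasp_force: 24.4
```

The TCP has risen 8 mm on only about 7 N. Its x followed the gate's arc (2 mm, tan 13°), so the latch looks free. I'll check in the picture that the gate moved rather than the pads slipping.

```bash
python3 - <<'E'
from h import *
a=cv2.imread("pics/side0.png")[255:375,270:340];b=C["side"]["color"][255:375,270:340]
cv2.imwrite("pics/s6.png",np.hstack([cv2.resize(i,None,fx=5,fy=5,interpolation=cv2.INTER_CUBIC) for i in(a,b)]))
E
```

```text
(no output)
```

View pics/s6.png

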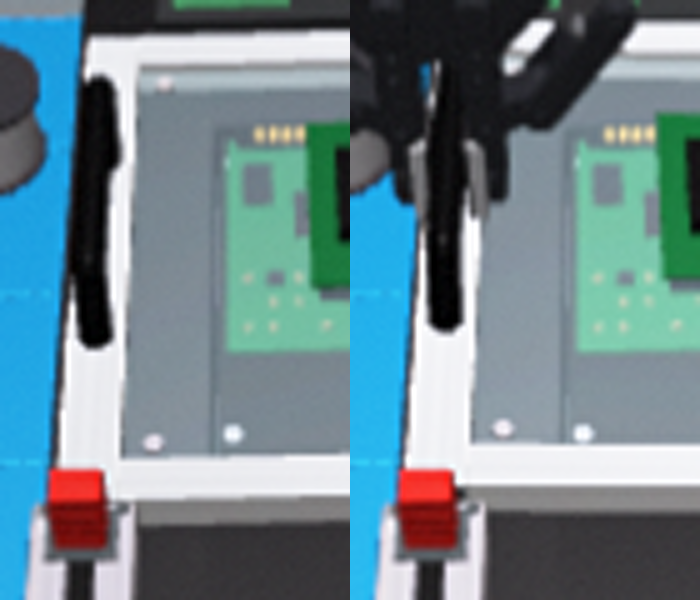

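The near post foot moved up from (95,345) to (445−350,328), about 8 mm, while the knob and disk stayed put. The latch had not caught, so the knob stays untouched. I'll lift along the hinge arc.

```bash
python3 - <<'E'
import numpy as np
r=np.hypot(.18,.042);a0=np.arctan2(.042,.18)
th=np.radians(np.r_[2.6,4,6,8.5,np.arange(11,55,2.5)]);P=np.c_[-r*np.cos(a0+th),r*np.sin(a0+th)]
for t,p,d in zip(np.degrees(th[1:]),P[1:],np.diff(P,axis=0)): print(t.round(1),"dy,dz units",(d[0]/.02).round(2),(-d[1]/.02).round(2),"eef x,z",(.494+p[0]+.18).round(4),(.0689+p[1]-.042).round(4))
E
```

```text
4.0 dy,dz units 0.06 -0.22 eef x,z 0.4974 0.0814
6.0 dy,dz units 0.1 -0.31 eef x,z 0.4994 0.0875
8.5 dy,dz units 0.14 -0.38 eef x,z 0.5022 0.095
11.0 dy,dz units 0.16 -0.37 eef x,z 0.5053 0.1025
13.5 dy,dz units 0.17 -0.36 eef x,z 0.5088 0.1098
16.0 dy,dz units 0.19 -0.36 eef x,z 0.5125 0.1169
18.5 dy,dz units 0.2 -0.35 eef x,z 0.5166 0.1238
21.0 dy,dz units 0.22 -0.34 eef x,z 0.521 0.1306
23.5 dy,dz units 0.23 -0.33 eef x,z 0.5257 0.1372
26.0 dy,dz units 0.25 -0.32 eef x,z 0.5306 0.1436
28.5 dy,dz units 0.26 -0.31 eef x,z 0.5359 0.1497
31.0 dy,dz units 0.27 -0.3 eef x,z 0.5413 0.1556
33.5 dy,dz units 0.29 -0.28 eef x,z 0.5471 0.1613
36.0 dy,dz units 0.3 -0.27 eef x,z 0.5531 0.1667
38.5 dy,dz units 0.31 -0.26 eef x,z 0.5593 0.1718
41.0 dy,dz units 0.32 -0.24 eef x,z 0.5657 0.1767
43.5 dy,dz units 0.33 -0.23 eef x,z 0.5723 0.1813
46.0 dy,dz units 0.34 -0.21 eef x,z 0.5792 0.1856
48.5 dy,dz units 0.35 -0.2 eef x,z 0.5862 0.1895
51.0 dy,dz units 0.36 -0.18 eef x,z 0.5934 0.1932
53.5 dy,dz units 0.37 -0.17 eef x,z 0.6007 0.1966
```

Emit:
jog_arm(
  moves=[0,0.1,0,0,0,0,0,0,0.05,0,0,0,0,0,0,0.06,-0.22,0,0,0,0,0,0.1,-0.31,0,0,0,0,0,0.14,-0.38,0,0,0,0,0,0.16,-0.37,0,0,0,0,0,0.17,-0.36,0,0,0,0,0,0,0,0,0,0,0],
  grip_force=50,
)

```text
t: 12.9
eef_pos: [0.5085, -0.0561, 0.1109]
tool_rot: [-0.001, 0.72, 0.694, -0.001]
contact_force: [-8.1, 0.7, -1.1]
gripper_width: 0.12
grasp_force: 48.9
```

Emit:
jog_arm(
  moves=[0,0.17,-0.36,0,0,0,0,0,0.19,-0.35,0,0,0,0,0,0.22,-0.34,0,0,0,0,0,0.23,-0.33,0,0,0,0,0,0.25,-0.32,0,0,0,0,0,0.26,-0.31,0,0,0,0,0,0,0,0,0,0,0,0,0,0,0,0,0,0],
)

```text
t: 13.57
eef_pos: [0.5346, -0.0572, 0.1512]
tool_rot: [-0.001, 0.72, 0.694, -0.002]
contact_force: [-12.4, -0.7, 6.3]
gripper_width: 0.123
grasp_force: 49.0
```

Emit:
jog_arm(
  moves=[0,0.2,-0.35,0,0,0,0,0,0.25,-0.3,0,0,0,0,0,0.28,-0.28,0,0,0,0,0,0.3,-0.27,0,0,0,0,0,0.31,-0.26,0,0,0,0,0,0.32,-0.24,0,0,0,0,0,0,0,0,0,0,0,0,0,0,0,0,0,0],
)

```text
t: 14.23
eef_pos: [0.57, -0.0586, 0.1841]
tool_rot: [0.0, 0.72, 0.694, 0.0]
contact_force: [-0.3, -2.6, -5.7]
gripper_width: 0.119
grasp_force: 49.1
```

Emit:
jog_arm(
  moves=[0,0.33,-0.22,0,0,0,0,0,0.34,-0.2,0,0,0,0,0,0.35,-0.19,0,0,0,0,0,0.36,-0.17,0,0,0,0,0,0,0,0,0,0,0,0,0,0,0,0,0,0,0,0,0,0,0,0,0,0,0,0,0,0,0,0],
)

```text
t: 14.9
eef_pos: [0.5981, -0.0597, 0.2007]
tool_rot: [0.001, 0.72, 0.694, 0.001]
contact_force: [-3.3, -4.2, 1.1]
gripper_width: 0.118
grasp_force: 49.3
```

```bash
python3 - <<'E'
from h import *
o=get_obs();print(o["eef_pos"],o["contact_force"],o["q"],o["t"])
cv2.imwrite("pics/s7.png",np.hstack([cv2.resize(C["side"]["color"][150:450,200:500],(400,400)),cv2.resize(C["top"]["color"][150:350,230:430],(400,400))]))
E
```

```text
[ 0.5980269  -0.05971914  0.2006928 ] [-3.6962477  -3.96611099  2.69035274] [ 0.43582715  0.41047576 -0.57687051  1.70630797  0.2484381   1.09608871
 -0.25393382] 15.0
```

View pics/s7.png

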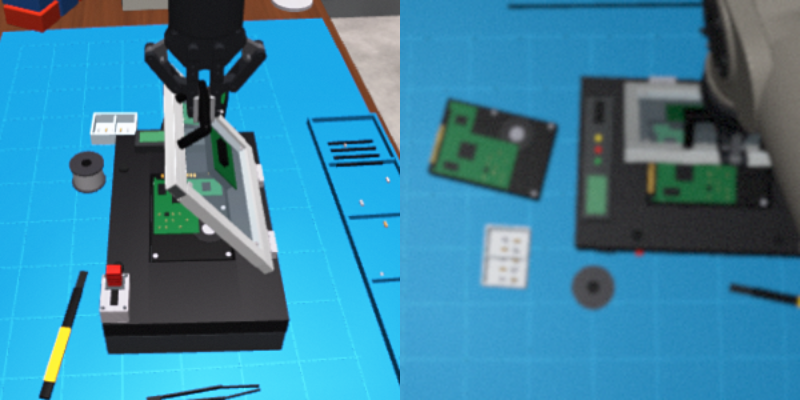

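The gate is open at about 53° (bar at left pane (205,110)) and held in the gripper. The disk lies in the recess at (180,205), and the bystanders and knob have not moved. I'll hold briefly to confirm it's steady.

Emit:
jog_arm(
  moves=[0,0,0,0,0,0,0,0,0,0,0,0,0,0,0,0,0,0,0,0,0,0,0,0,0,0,0,0,0,0,0,0,0,0,0,0,0,0,0,0,0,0,0,0,0,0,0,0,0,0,0,0,0,0,0,0],
)

```text
t: 15.67
eef_pos: [0.598, -0.0597, 0.2007]
tool_rot: [0.001, 0.72, 0.694, 0.001]
contact_force: [-3.1, -3.9, 2.5]
gripper_width: 0.118
grasp_force: 49.3
```

```bash
python3 - <<'E'
from station import *
o=get_obs();print(o["eef_pos"],o["contact_force"],o["gripper_width"],abs(o["joint_vel"]).max())
if o["eef_pos"][2]>.197 and o["grasp_force"]>40: print(hand_in())
E
```

```text
[ 0.59801019 -0.05971618  0.20069404] [-3.12340911 -3.90776703  2.50075155] 0.11841789432954107 0.0019928685908022978
the job is handed in; nothing more can be done
None
```

I tugged the gate first and the latch had not caught, so I left the knob alone, lifted the gate to about 53° and handed in with the gripper still holding it steady; the disk is still in its recess and nothing else moved.

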